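Slide the sample jar along the fence into the spectrometer's nest and close the light hood

ROBOT

A 6-joint arm with a two-finger parallel gripper is mounted at the origin on the work surface. World frame = base frame: x ahead of the robot, y to its left, z up, the work surface at z = 0. Lengths are in mm, angles in rad, forces in N, time in s.
With the tool pointing down it reaches from about 325 to 775 mm from the base axis. Payload 9.3 kg.
Tool frame: the origin (TCP) lies at the very end of the fingers, on their centre line; the grasp point (between the pads) lies 19 mm behind it; z points along the fingers, y is the direction in which the jaws open and shut (so a half turn about z gives the same grasp; the last joint's range is limited). The gripper opens to 85 mm and grips with 20 to 120 N. Pads are 22 mm wide; open, the fingers measure 114 mm over their backs; the gripper's body (76 mm by 85 mm) begins 54 mm behind the grasp point. The pads swing forward as they close: fully open they stand 13 mm farther back than shut.
Start: joints at [1.14, 0.259, 0.021, 1.334, 0, 1.418], TCP at [150.834, 528.91, 231.279] pointing down, gripper open.
Joint ranges: [-3.04, 3.04], [-0.91, 1.82], [-1.04, 1.36], [-1.92, 1.95], [-1.52, 1.45], [-3.14, 3.14]. Speed limits (rad/s): [2.22, 2.22, 2.79, 3.14, 3.14, 3.14].

INTERFACE

Orientations are given as a unit quaternion [w, x, y, z].
In Python, from station import status, cams, bot gives the robot as it stands.
- The arm moves only by the shell command python3 -m creep 'ROWS' [FORCE]. ROWS is JSON, a list of rows, each an object with "hand": the finger opening in mm, from 0 to 85.4; "dp": the shift along the tool's x, y, z in mm, a list of three; "yaw": the turn about the tool's z in rad. A call has 1 to 5 rows; each row shifts and turns the commanded pose from where the row before left it, along the tool's axes as they then stand; what a row does not reach is not made up. A row lasts 1/12 s, in which the tool goes at most 41.7 mm and 7.16 degrees, less where a joint would pass 70% of its speed; a pose out of reach is approached as far as the arm can. A call with a gripper value outside its range is refused whole. The fingers move at their own pace and stop on an object; FORCE is the grip in N (left out, the last holds). Time passes only in rows, so rows that do not move let the fingers close. It gives the time, the measured TCP pose, the force and the opening at its end, in the units of the state.
- status.state(): the state, without advancing time (a new reading comes with each control period).
- cams.get_image(name): name is "side" or "top"; returns a dict with "img" (400x640x3 uint8, red, green, blue), "z_map" (400x640 float32, mm along the optical axis (not along the pixel's ray), 0 where there is no reading), "intrinsics" (3x3 intrinsics, pixels), "rvec" (rotation vector, rad) and "tvec" (3), from world to camera coordinates, as OpenCV has them. Camera axes: x right, y down, z forward; pixel columns grow to the right and rows downward; lengths in mm; the calibration is good to about 2 mm. A picture is of the moment at which its call begins.
- bot.hand_in(): hands the job in, once; it reports no verdict.
Trained networks look in the newest picture that a camera, given by its name, has taken for a name from the list of things; names that differ only in an ending like _2 or _b are one class to them, and where a whole thing is asked for, a point or a joint stands for the part that bears it (a point fixed in the world has none). Each returns a list of dicts, best first, with "conf" (0 to 1); they miss things now and then, are a little off and sometimes report something else, mostly with a low value. They report only what shows in the picture. A call takes as long as a camera call.
- cams.trace(camera, label): "mask" (400x640 bool, what is visible of it) and "box" ([left, top, right, bottom] in pixels, round what is visible of it).
- cams.place_of(camera, label): "centre" ([column, row] in pixels: a listed point, or the origin of a listed thing).
The state is a dict: "clock": time; "joint_positions": joint angles; "joint_vel": joint speeds; "effort": joint torques, N m; "position": TCP position; "orientation": TCP orientation; "contact_force": force on the tool from outside, world axes, zero at the start; "wrist_torque": the same for the moment, N m; "width": finger opening in mm.
Only numpy, scipy, OpenCV 4.12 (cv2) and the standard library are available. Lean on these libraries where they do the work, as an engineer would, in place of code of your own. Each camera call takes 0.05 s, during which the arm holds its last target. There are 200 camera calls.

TASK

Load the closed sample jar that stands on the spectrometer's deck: bring it up against the long fence where it is, then slide it along the fence, never lifting it or letting it stray from the fence, until it is fully home in the corner of the fence and the adjustable end stop, and press it gently but firmly against the stop block for a moment to seat it. It is glass, so feel your way: nothing may press on it with more than 20 N. Then swing the light hood down over it until it is fully closed, let go, and leave the other things on the deck and bench where they are.

Things in the scene. Friction and masses are not known exactly. Their poses are not given: they have to be found in the camera images.
- analyser: White spectrometer, fixed. Origin: centre of the underside of its low front part (260 mm in x, 540 mm in y); x points away from the operator to the optics housing, y along the fence to the end stop, z up. The flat grey deck is 100 mm above the origin. The housing begins at x +130 mm, 165 mm tall, 580 wide. Fence, stop and hood are square to this frame.
- fence: Straight aluminium fence on the deck, 355 mm long (y), 12 mm thick, 30 mm high, with a slippery white facing (friction about 0.3, as the deck). Origin: middle of the bottom edge of its guiding face, which looks to the operator (-x) and lies at x +75 mm in the spectrometer's frame; the origin is at y -52.5, z +100 mm there.
- stop: Dark bracket of the end stop, fixed, 50 x 8 x 28 mm (x, y, z). Origin: bottom middle of its -y side, x +30, y +130 mm in the spectrometer's frame. On a screw before it stands the rigid steel stop block, 75 x 10 x 36 mm, locked. Its stopping face looks to -y, 11 to 29 mm before the origin (y +101 to +119): the setting is not measured and must be felt; 2 mm too far is over 20 N.
- nest (a point): Centre of a small flush round window in the deck on the jar's lane, at deck height: x +25, y +60, z +100 mm in the spectrometer's frame. The jar at home, touching fence and stop block, has its axis within 9 mm of it, at x +25, y +51 to +69.
- jar_center (a point): Centre (30 mm above its base) of the jar to load: straight-sided glass jar, tan granules, black lid of the same width, diameter 100 mm, height 60 mm, about 0.5 kg. Too wide to grip; it slides on its base and takes at most 20 N. It starts 15 to 50 mm off the fence, near the fence's -y end.
- hood (a joint): Angle of the light hood: 0 = closed flat over the nest; 1.5 to 1.75 rad at the start, standing open; limit 1.85. A friction hinge (about 0.35 N m) holds it at any angle, so it must be pushed all the way down.
- hood_hinge (a point): Middle of the hood's hinge line, which runs along the spectrometer's x, beyond the stop: x +27.5, y +150, z +110 mm in the spectrometer's frame. The hood opens up and over towards +y: open, its free end points up and its top face looks to +y.
- hood_lip (a point): Outer face of the grey finger lip at the hood's free end; moves with it. The hood is a white box with no bottom, 148 mm wide (x). Closed: its free end is 180 mm from the hinge line towards -y, its top face 70 mm above the hinge line, the lip (80 mm wide, 8 thick) sticks out 21 mm further at that level, and this point is 188 mm from and 70 mm above the hinge line. It clears the seated jar by 10 mm.
- puck: Bystander on the deck in front of the nest: reference puck, black ring with a white face, diameter 44 mm, height 18 mm; origin at the centre of its underside.
- vial: Bystander on the front edge of the deck: small amber vial, diameter 24 mm, height 45 mm; origin at the centre of its underside.
- spare_jar: Bystander on the bench to the right: a like jar with a white lid and red-brown granules, diameter 100 mm, height 60 mm; origin at the centre of its underside.
- screwdriver: Bystander on the bench: screwdriver with an orange handle, about 200 mm long, lying; origin near its middle.

How it is judged (in metres and radians):
On the way, in this order (a step that is already met when the one before it is completed fails the run):
1. the jar has been brought up against the fence (within 3 mm) at least 90 mm short of the window (x of jar_center in the frame of analyser above 0.022 m and y of jar_center in the frame of analyser below -0.03 m), for 0.1 s.
2. the jar, against the fence, is pressed on the end stop with more than 3 N (x of jar_center in the frame of analyser above 0.022 m and contact force between jar and stop above 3 N), for 0.2 s.
At the end, for the whole second after the job is handed in: The jar stands upright and still on the deck, within 3 mm of the fence and 2.5 mm of the stop block (touching, its axis is 55 mm from the block's middle), and the hood is closed to within 0.05 rad (x of jar_center in the frame of analyser above 0.022 m and horizontal distance between jar_center and stop_block_c0 below 0.0577 m and z of jar_center in the frame of analyser below 0.135 m and angle between jar_center's own z axis and vertical below 0.05 rad and linear speed of jar below 0.02 m/s and value of joint hood below 0.05 rad).
It fails at once if the jar strays more than 8 mm from the fence once it is less than 90 mm short of the window (y of jar_center in the frame of analyser above -0.03 m and x of jar_center in the frame of analyser below 0.017 m).
It fails at once if the jar is lifted or tipped (z of jar_center in the frame of analyser above 0.138 m or angle between jar_center's own z axis and vertical above 0.12 rad).
It fails at once if the glass jar is pressed with more than 20 N (contact force between jar and stop above 20 N or contact force between jar and fence above 20 N or contact force between jar and the fingers above 20 N or contact force between jar and hood above 20 N).
It fails at once if a bystander is disturbed (distance of any of puck, vial, spare_jar, screwdriver from where it was at the start of the episode above 0.015 m).
It also fails if it takes over 70 s, if anything falls off the work surface, if the arm or the gripper's body presses on something with over 40 N, if the wrist force passes 120 N, or if a joint passes its speed limit or range.

## Working session

There is one attempt and no reset: what is moved stays moved. The work goes in short steps, Python scripts to look and compute and a shell command to move; the robot and the scene stay as the last step left them, time stands still between calls to the robot, and variables do not carry over. Pictures are saved under pics/ and viewed, about 8 in all and at most 12, crops included, and the job is handed in when it is done.

```bash
ls; mkdir -p pics
cat > h.py <<'E'
import numpy as np, cv2
from station import status, cams, bot
def cam(n):
    d=cams.get_image(n); d['R']=cv2.Rodrigues(np.array(d['rvec'],float))[0]; d['t']=np.array(d['tvec'],float).ravel(); d['K']=np.array(d['intrinsics']); return d
def ray(d,uv):
    r=d['R'].T@np.linalg.inv(d['K'])@np.array([uv[0],uv[1],1.]); return -d['R'].T@d['t'], r
def onz(d,uv,z):
    o,r=ray(d,uv); return o+r*(z-o[2])/r[2]
def cloud(d,mask):
    v,u=np.nonzero(mask&(d['z_map']>0)); z=d['z_map'][v,u]
    p=np.linalg.inv(d['K'])@np.array([u*z,v*z,z]); return (d['R'].T@(p-d['t'][:,None])).T
def proj(d,P):
    p=d['K']@(d['R']@np.array(P,float)+d['t']); return p[:2]/p[2]
E
python3 - <<'E'
from h import *
ims=[]
for c in ('top','side'):
    d=cam(c); cv2.imwrite(f'pics/{c}0.png',d['img'][:,:,::-1])
    print(c,'campos',(-d['R'].T@d['t']).round())
    for l in ['analyser','fence','stop','nest','jar_center','hood_hinge','hood_lip','puck','vial','spare_jar','screwdriver']:
        r=cams.place_of(c,l)[:2]
        for q in r:
            u=[int(round(x)) for x in q['centre']]
            z=d['z_map'][min(max(u[1],0),399),min(max(u[0],0),639)]
            o,rr=ray(d,q['centre']); 
            print(l,round(q['conf'],2),np.round(q['centre'],1),(o+rr*z).round(), 'z100',onz(d,q['centre'],100).round())
print(status.state())
E
```

```text
pics
top campos [ 339. -175. 1417.]
analyser 0.58 [256.8 176.2] [549. -33. 102.] z100 [549. -33. 100.]
fence 0.93 [268.2 141.5] [635. -64. 127.] z100 [641. -62. 100.]
stop 0.56 [428.  166.6] [ 580. -489.   61.] z100 [ 573. -479.  100.]
nest 0.8 [224.1 167.1] [573.  52. 102.] z100 [573.  52. 100.]
jar_center 0.75 [307.4 169. ] [ 558. -165.  158.] z100 [ 568. -164.  100.]
hood_hinge 0.64 [191.8 167.6] [569. 132. 116.] z100 [572. 136. 100.]
hood_hinge 0.44 [427.8 168.8] [ 574. -488.   61.] z100 [ 568. -479.  100.]
hood_lip 0.57 [143.3 156.1] [560. 191. 314.] z100 [603. 263. 100.]
hood_lip 0.54 [200.5 163.2] [577. 106. 135.] z100 [584. 114. 100.]
puck 0.83 [218.5 216.7] [443.  61. 118.] z100 [444.  64. 100.]
puck 0.5 [256.7 176.7] [548. -33. 101.] z100 [548. -33. 100.]
vial 0.5 [267.4 214.3] [447. -64. 130.] z100 [450. -61. 100.]
spare_jar 0.77 [427.6 168.6] [ 575. -487.   61.] z100 [ 568. -478.  100.]
screwdriver 0.96 [335.9 266.5] [ 314. -240.   27.] z100 [ 316. -236.  100.]
screwdriver 0.45 [220.4 216.8] [442.  56. 120.] z100 [444.  59. 100.]
side campos [-42. -46. 754.]
analyser 0.88
[... 1021 characters left out ...]
_positions': array([ 1.14038842e+00,  2.58622423e-01,  2.14667802e-02,  1.33369857e+00,
       -3.40960058e-05,  1.41821361e+00]), 'joint_vel': array([ 6.94216245e-05,  1.41014570e-03,  1.29324585e-03, -3.92511203e-04,
       -1.67400546e-04,  1.40906181e-03]), 'effort': array([-1.19922999e-03, -5.55405200e+01,  3.44732773e+01,  1.72255379e-03,
       -2.77548033e-04,  4.03544846e-05]), 'position': array([150.84369754, 528.89279176, 231.253443  ]), 'orientation': array([ 8.01088331e-06,  1.38466267e-01,  9.90367150e-01, -3.26219675e-05]), 'contact_force': array([-0.78477179,  0.34989527,  0.35047177]), 'wrist_torque': array([-0.02147986,  0.00966734, -0.00083523]), 'width': 85.3693714835785}
```

Run:
```python
from h import *
d=cam('top')
P=cloud(d,np.ones((400,640),bool)); 
def sel(a): return P[a]
# fence face
f=P[(P[:,2]>120)&(P[:,2]<136)&(P[:,0]>600)&(P[:,0]<680)&(P[:,1]>-230)&(P[:,1]<110)]
for lo in range(-240,120,30):
    b=f[(f[:,1]>lo)&(f[:,1]<lo+30)]
    if len(b): print(lo,len(b),b[:,0].min().round(1),np.median(b[:,0]).round(1),b[:,0].max().round(1))
print('fence y',f[:,1].min(),f[:,1].max())
# jar lids
for n,x,y,z0 in (('jar',565,-165,145),('spare',570,-485,50)):
    b=P[(abs(P[:,0]-x)<90)&(abs(P[:,1]-y)<70)&(P[:,2]>z0)&(P[:,2]<z0+25)]
    (c,r)=cv2.minEnclosingCircle(b[:,:2].astype(np.float32)); print(n,len(b),c,r,np.median(b[:,2]),b[:,:2].mean(0))
g=P[(P[:,2]>94)&(P[:,2]<106)]
print('deck',g.min(0),g.max(0))
h=P[(P[:,2]>180)&(P[:,1]>100)&(P[:,0]>480)&(P[:,0]<655)]
print('hood',len(h),h.min(0),h.max(0))
for c in ('top','side'):
    d=cam(c)
    for l in ('hood_lip','jar_center','puck','vial'):
        r=cams.trace(c,l)[:1]
        for q in r:
            p=cloud(d,q['mask']); print(c,l,q['conf'],q['box'],np.percentile(p,[3,50,97],axis=0).round())
a=cv2.imread('pics/top0.png')[80:300,80:480]; b=cv2.imread('pics/side0.png')[80:300,60:460]
cv2.imwrite('pics/v1.png',np.vstack([cv2.resize(a,None,fx=1.35,fy=1.35),cv2.resize(b,None,fx=1.35,fy=1.35)]))
```

```text
-240 40 643.7 649.9 657.7
-210 65 640.4 647.5 654.5
-180 67 638.4 644.8 652.8
-150 61 636.8 643.0 650.6
-120 61 634.3 640.4 648.8
-90 64 631.3 638.1 647.1
-60 66 628.7 635.6 644.7
-30 61 627.0 632.8 641.7
0 62 624.3 631.5 680.0
30 80 622.0 630.2 679.8
60 83 619.8 628.3 678.5
90 71 601.6 625.0 676.8
fence y -228.00420998964813 109.75729963104327
jar 1252 (554.7520141601562, -165.22145080566406) 49.848331451416016 160.75609624276223 [ 554.02869885 -165.32221829]
spare 1077 (583.2105102539062, -502.218994140625) 50.953460693359375 61.047906209237304 [ 581.97613834 -501.96476222]
deck [  64.09586803 -295.2692683    94.00149108] [710.46593276 275.22943053 105.99718351]
hood 2752 [489.1325198  115.42507742 180.26558108] [643.4245589  205.54749783 316.62681217]
top hood_lip 0.68 [199.4, 129.6, 337.8, 149.8] [[ 620. -230.  102.]
 [ 636.  -61.  128.]
 [ 653.   99.  134.]]
top jar_center 0.7 [288.3, 150.0, 326.5, 195.0] [[ 508. -208.  127.]
 [ 551. -166.  161.]
 [ 597. -124.  165.]]
top puck 0.59 [210.3, 205.5, 225.9, 223.3] [[429.  47. 103.]
 [447.  66. 118.]
 [467.  86. 123.]]
top vial 0.43 [410.8, 146.6, 450.3, 187.0] [[ 536. -545.   26.]
 [ 579. -499.   60.]
 [ 624. -455.   66.]]
side hood_lip 0.73 [199.8, 236.8, 220.3, 254.9] [[425.  53. 104.]
 [440.  71. 117.]
 [463.  90. 120.]]
side jar_center 0.82 [283.4, 159.4, 325.2, 204.0] [[ 504. -202.  107.]
 [ 530. -156.  159.]
 [ 592. -114.  161.]]
side puck 0.86 [197.9, 235.4, 220.5, 255.1] [[425.  52. 102.]
 [440.  71. 117.]
 [463.  90. 120.]]
side vial 0.74 [185.5, 146.9, 324.7, 195.2] [[ 617. -226.  101.]
 [ 630.  -36.  122.]
 [ 648.  104.  131.]]
```

View pics/v1.png

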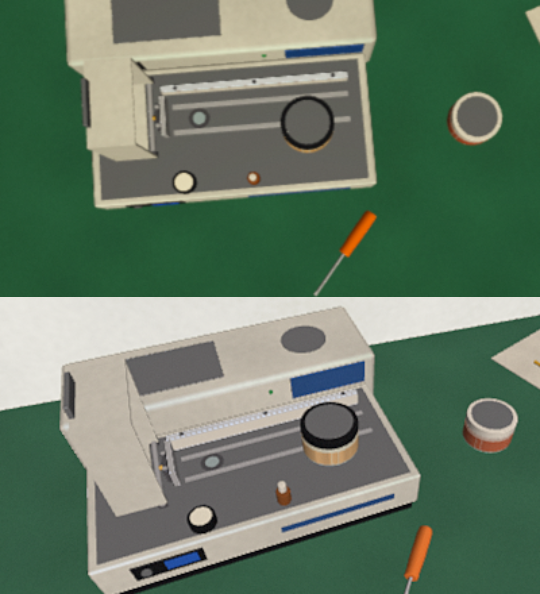

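The pictures show the jar near (310,122 in the upper crop), the fence behind it, the open hood at the left, and the vial and puck at the front edge. The fit gives an analyser origin of about (552, -8) mm with yaw +0.079. In that frame the jar is at about (-9, -157).

```bash
cat >> h.py <<'E'
O=np.array([552.,-8.3]); A=np.array([[.9969,.0789],[-.0789,.9969]])
def sp(p): return A@(np.array(p[:2])-O)
def tell():
    s=status.state(); f=s['contact_force']; q=s['orientation']
    print('t',round(s['clock'],2),'spec',sp(s['position']).round(1),'z',s['position'][2].round(1),'F',(A@f[:2]).round(1),f[2].round(1),'yawerr',round(2*np.arctan2(q[1],q[2])+.0789,3),'w',round(s['width'],1))
if __name__=='__main__': tell()
E
python3 -m creep '[{"hand":0,"dp":[0,0,0],"yaw":-0.119},{"hand":0,"dp":[0,0,0],"yaw":-0.119},{"hand":0,"dp":[0,0,0],"yaw":-0.119},{"hand":0,"dp":[0,0,0],"yaw":0},{"hand":0,"dp":[0,0,0],"yaw":0}]' 30; python3 h.py
python3 -m creep '[{"hand":0,"dp":[-12.7,-34.5,0],"yaw":0},{"hand":0,"dp":[-12.7,-34.5,0],"yaw":0},{"hand":0,"dp":[-12.7,-34.5,0],"yaw":0},{"hand":0,"dp":[-12.7,-34.5,0],"yaw":0},{"hand":0,"dp":[-12.7,-34.5,0],"yaw":0}]'; python3 h.py
```

```text
clock: 2.17
position: [150.8, 528.9, 231.3]
orientation: [0.0, -0.038, 0.999, 0.0]
contact_force: [1.1, 0.2, -0.4]
width: 25.4
t 2.17 spec [-357.5  567.2] z 231.3 F [1.1 0.1] -0.4 yawerr 0.003 w 25.4
clock: 2.58
position: [227.9, 360.5, 231.3]
orientation: [0.0, -0.038, 0.999, 0.0]
contact_force: [1.1, 0.9, 0.1]
width: 0.1
t 2.58 spec [-294.   393.2] z 231.3 F [1.1 0.8] 0.1 yawerr 0.004 w 0.1
```

```bash
python3 -m creep '[{"hand":0,"dp":[-12.7,-34.4,0],"yaw":0},{"hand":0,"dp":[-12.7,-34.4,0],"yaw":0},{"hand":0,"dp":[-12.7,-34.4,0],"yaw":0},{"hand":0,"dp":[-12.7,-34.4,0],"yaw":0},{"hand":0,"dp":[-12.7,-34.4,0],"yaw":0}]' >/dev/null; python3 h.py
python3 -m creep '[{"hand":0,"dp":[-12.7,-34.4,0],"yaw":0},{"hand":0,"dp":[-12.7,-34.4,0],"yaw":0},{"hand":0,"dp":[-12.7,-34.4,0],"yaw":0},{"hand":0,"dp":[-12.7,-34.4,0],"yaw":0},{"hand":0,"dp":[-12.7,-34.4,0],"yaw":0}]'>/dev/null; python3 h.py
python3 -m creep '[{"hand":0,"dp":[-12.7,-34.4,0],"yaw":0},{"hand":0,"dp":[-12.7,-34.4,0],"yaw":0},{"hand":0,"dp":[-12.7,-34.4,0],"yaw":0},{"hand":0,"dp":[-12.7,-34.4,0],"yaw":0},{"hand":0,"dp":[-12.7,-34.4,0],"yaw":0}]'>/dev/null; python3 h.py
```

```text
t 3.0 spec [-230.4  221.1] z 231.5 F [ 0.9 -0.5] -0.5 yawerr 0.004 w 0.1
t 3.42 spec [-166.8   48.8] z 231.6 F [0.8 0.1] -0.4 yawerr 0.005 w 0.3
t 3.83 spec [-103.2 -123.3] z 231.4 F [0.8 1.4] 0.3 yawerr 0.005 w 0.0
```

```bash
python3 -m creep '[{"hand":0,"dp":[0,-33,0],"yaw":0},{"hand":0,"dp":[0,0,29],"yaw":0},{"hand":0,"dp":[0,0,29],"yaw":0},{"hand":0,"dp":[0,0,29],"yaw":0},{"hand":0,"dp":[0,0,29],"yaw":0}]' >/dev/null; python3 h.py
python3 -m creep '[{"hand":0,"dp":[0,0,0],"yaw":0},{"hand":0,"dp":[0,0,0],"yaw":0}]' >/dev/null; python3 h.py
python3 - <<'E'
from h import *
a=cam('top')['img'][100:260,180:420]; b=cam('side')['img'][100:260,180:420]
cv2.imwrite('pics/v2.png',cv2.resize(np.vstack([a,b]),None,fx=1.8,fy=1.8)[:,:,::-1])
E
```

```text
t 4.25 spec [-103.5 -154.6] z 114.1 F [ 0.2 -0.5] 0.1 yawerr 0.005 w -0.2
t 4.42 spec [-103.9 -153.9] z 114.9 F [-0.3  0.1] 0.2 yawerr 0.002 w -0.2
```

View pics/v2.png

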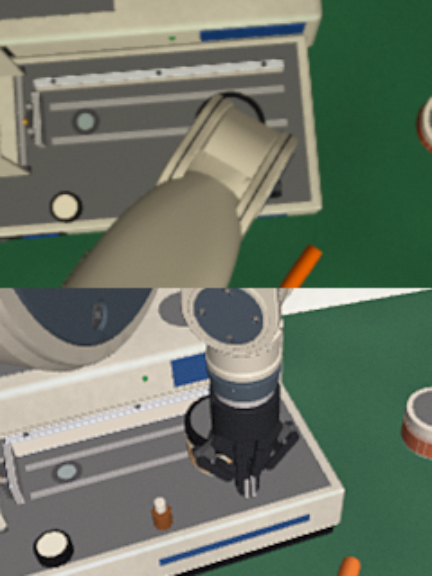

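```bash
python3 -m creep '[{"hand":0,"dp":[-8,-1,0],"yaw":0},{"hand":0,"dp":[-7,-1,0],"yaw":0},{"hand":0,"dp":[-5,-1,0],"yaw":0},{"hand":0,"dp":[-3,0,0],"yaw":0},{"hand":0,"dp":[-3,0,0],"yaw":0}]' >/dev/null; python3 h.py
python3 -m creep '[{"hand":0,"dp":[-2,0,0],"yaw":0},{"hand":0,"dp":[-2,0,0],"yaw":0},{"hand":0,"dp":[-2,0,0],"yaw":0},{"hand":0,"dp":[-2,0,0],"yaw":0},{"hand":0,"dp":[-2,0,0],"yaw":0}]' >/dev/null; python3 h.py
python3 -m creep '[{"hand":0,"dp":[-2.5,0,0],"yaw":0},{"hand":0,"dp":[-2.5,0,0],"yaw":0},{"hand":0,"dp":[-2.5,0,0],"yaw":0},{"hand":0,"dp":[-2.5,0,0],"yaw":0},{"hand":0,"dp":[-2.5,0,0],"yaw":0}]' >/dev/null; python3 h.py
python3 -m creep '[{"hand":0,"dp":[-1.5,0,0],"yaw":0},{"hand":0,"dp":[-1.5,0,0],"yaw":0},{"hand":0,"dp":[-1.5,0,0],"yaw":0},{"hand":0,"dp":[-1,0,0],"yaw":0},{"hand":0,"dp":[-0.5,0,0],"yaw":0}]' >/dev/null; python3 h.py
python3 -c "
from h import *
print(status.state()['joint_positions'].round(2))"
```

```text
t 4.93 spec [ -76.7 -157.3] z 115.5 F [ 0.  -0.2] -0.1 yawerr -0.0 w -0.2
t 5.35 spec [ -67.5 -157.1] z 115.2 F [-1.6 -0.4] 0.3 yawerr -0.0 w 0.2
t 5.77 spec [ -54.6 -157.2] z 115.2 F [-1.6  0.3] -0.6 yawerr -0.0 w 0.0
t 6.18 spec [ -48.8 -157.3] z 115.3 F [-1.1  0.2] -0.1 yawerr -0.0 w 0.0
[-0.47  0.31 -0.22  1.05 -0.   -0.55]
```

```bash
python3 -m creep '[{"hand":0,"dp":[-1.5,0,0],"yaw":0},{"hand":0,"dp":[-1.5,0,0],"yaw":0},{"hand":0,"dp":[-1.5,0,0],"yaw":0},{"hand":0,"dp":[-1,0,0],"yaw":0}]' >/dev/null; python3 h.py
python3 -m creep '[{"hand":0,"dp":[-1,0,0],"yaw":0},{"hand":0,"dp":[-0.7,0,0],"yaw":0},{"hand":0,"dp":[-0.3,0,0],"yaw":0}]' >/dev/null; python3 h.py
python3 - <<'E'
from h import *
d=cam('top'); P=cloud(d,np.ones((400,640),bool))
S=np.c_[(A@(P[:,:2]-O).T).T,P[:,2]]
b=S[(abs(S[:,0]-15)<90)&(abs(S[:,1]+157)<60)&(S[:,2]>155)&(S[:,2]<168)]
print(len(b),b[:,0].max(),b[:,1].min(),b[:,1].max())
E
```

```text
t 6.52 spec [ -43.2 -157.3] z 115.3 F [-2.3  0.3] -0.4 yawerr -0.0 w 0.2
t 6.77 spec [ -41.3 -157.2] z 115.3 F [-0.7  0.1] 0.8 yawerr -0.0 w -0.1Traceback (most recent call last):
  File "<stdin>", line 5, in <module>
    return umr_maximum(a, axis, None, out, keepdims, initial, where)
ValueError: zero-size array to reduction operation maximum which has no identity
```

```bash
python3 -m creep '[{"hand":0,"dp":[-1,0,0],"yaw":0},{"hand":0,"dp":[-0.5,0,0],"yaw":0}]' >/dev/null; python3 h.py
python3 -m creep '[{"hand":0,"dp":[-0.7,0,0],"yaw":0},{"hand":0,"dp":[0,0,0],"yaw":0}]' >/dev/null; python3 h.py
python3 -m creep '[{"hand":0,"dp":[-0.7,0,0],"yaw":0},{"hand":0,"dp":[0,0,0],"yaw":0}]' >/dev/null; python3 h.py
```

```text
t 6.98 spec [ -39.8 -157.2] z 115.3 F [-1.4 -0.1] 0.0 yawerr -0.0 w 0.1
t 7.15 spec [ -39.  -157.2] z 115.3 F [-1.7  0.1] -0.7 yawerr -0.0 w 0.1
t 7.32 spec [ -38.5 -157.2] z 115.3 F [-2.3 -0.2] -0.1 yawerr -0.0 w 0.2
```

```bash
python3 -m creep '[{"hand":0,"dp":[-0.7,0,0],"yaw":0},{"hand":0,"dp":[0,0,0],"yaw":0}]' >/dev/null; python3 h.py
```

```text
t 7.48 spec [ -38.4 -157.1] z 115.1 F [-5.5  0.6] 0.8 yawerr -0.0 w 0.3
```

```bash
python3 -m creep '[{"hand":0,"dp":[5,0,0],"yaw":0},{"hand":0,"dp":[21,0,0],"yaw":0},{"hand":0,"dp":[0,-25,0],"yaw":0},{"hand":0,"dp":[0,-25,0],"yaw":0},{"hand":0,"dp":[0,-26,0],"yaw":0}]' >/dev/null; python3 h.py
python3 -m creep '[{"hand":0,"dp":[0,0,0],"yaw":-0.1134},{"hand":0,"dp":[0,0,0],"yaw":-0.1134},{"hand":0,"dp":[0,0,0],"yaw":-0.1134},{"hand":0,"dp":[0,0,0],"yaw":-0.1134},{"hand":0,"dp":[0,0,0],"yaw":-0.1134}]' >/dev/null
python3 -m creep '[{"hand":0,"dp":[0,0,0],"yaw":-0.1134},{"hand":0,"dp":[0,0,0],"yaw":-0.1134},{"hand":0,"dp":[0,0,0],"yaw":-0.1134},{"hand":0,"dp":[0,0,0],"yaw":-0.1134},{"hand":0,"dp":[0,0,0],"yaw":-0.1134}]' >/dev/null; python3 h.py
python3 - <<'E'
from h import *
d=cam('top'); P=cloud(d,np.ones((400,640),bool))
S=np.c_[(A@(P[:,:2]-O).T).T,P[:,2]]
b=S[(abs(S[:,0]-15)<90)&(abs(S[:,1]+157)<60)&(S[:,2]>155)&(S[:,2]<168)]
print(len(b),b[:,:2].min(0),b[:,:2].max(0), cv2.minEnclosingCircle(b[:,:2].astype(np.float32)))
cv2.imwrite('pics/v3.png',cv2.resize(np.vstack([d['img'][100:260,180:420],cam('side')['img'][100:260,180:420]]),None,fx=1.8,fy=1.8)[:,:,::-1])
E
```

```text
t 7.9 spec [ -63.7 -233.9] z 115.8 F [-0.3  1. ] 0.1 yawerr -0.001 w 0.0
t 8.73 spec [ -63.6 -233.4] z 115.4 F [0.8 0.5] -0.1 yawerr -1.14 w -0.1
1028 [ -23.79110451 -204.65944507] [  74.67885934 -109.97185002] ((25.347309112548828, -158.611328125), 50.063758850097656)
```

View pics/v3.png

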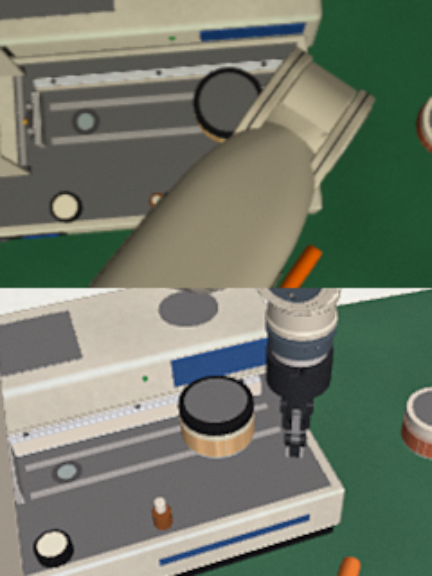

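The jar now stands against the fence, at spec (25, -158), and the hand is clear at its -y side.

```bash
python3 -m creep '[{"hand":0,"dp":[-7.5,-16,0],"yaw":0},{"hand":0,"dp":[-7.5,-16,0],"yaw":0},{"hand":0,"dp":[-7.5,-16,0],"yaw":0},{"hand":0,"dp":[0,0,0],"yaw":0}]' >/dev/null; python3 h.py
python3 -m creep '[{"hand":0,"dp":[-3,0,0],"yaw":0},{"hand":0,"dp":[-3,0,0],"yaw":0},{"hand":0,"dp":[-3,0,0],"yaw":0},{"hand":0,"dp":[-2,0,0],"yaw":0}]' >/dev/null; python3 h.py
python3 -m creep '[{"hand":0,"dp":[-1,0,0],"yaw":0},{"hand":0,"dp":[-1,0,0],"yaw":0},{"hand":0,"dp":[-1,0,0],"yaw":0}]' >/dev/null; python3 h.py
```

```text
t 9.17 spec [  -8.3 -233.4] z 115.1 F [ 0.1 -0.1] -0.9 yawerr -1.131 w -0.1
t 9.5 spec [  -6.5 -222.8] z 115.5 F [ 0.3 -0.8] 0.4 yawerr -1.133 w 0.1
t 9.75 spec [  -4.9 -220.4] z 115.4 F [0.8 0.1] 0.3 yawerr -1.134 w -0.1
```

```bash
python3 -m creep '[{"hand":0,"dp":[-1.81,0.85,0],"yaw":0},{"hand":0,"dp":[-1.81,0.85,0],"yaw":0},{"hand":0,"dp":[-1.81,0.85,0],"yaw":0},{"hand":0,"dp":[-1.81,0.85,0],"yaw":0},{"hand":0,"dp":[-1.81,0.85,0],"yaw":0}]' >/dev/null; python3 h.py
python3 -m creep '[{"hand":0,"dp":[-1.81,0.85,0],"yaw":0},{"hand":0,"dp":[-1.81,0.85,0],"yaw":0},{"hand":0,"dp":[-1.81,0.85,0],"yaw":0},{"hand":0,"dp":[-1.81,0.85,0],"yaw":0},{"hand":0,"dp":[-1.81,0.85,0],"yaw":0}]' >/dev/null; python3 h.py
python3 -m creep '[{"hand":0,"dp":[-2.72,1.27,0],"yaw":0},{"hand":0,"dp":[-2.72,1.27,0],"yaw":0},{"hand":0,"dp":[-2.72,1.27,0],"yaw":0},{"hand":0,"dp":[-2.72,1.27,0],"yaw":0},{"hand":0,"dp":[-2.72,1.27,0],"yaw":0}]' >/dev/null; python3 h.py
python3 - <<'E'
from h import *
d=cam('top'); P=cloud(d,np.ones((400,640),bool))
S=np.c_[(A@(P[:,:2]-O).T).T,P[:,2]]
b=S[(abs(S[:,0]-15)<90)&(abs(S[:,1]+130)<60)&(S[:,2]>155)&(S[:,2]<166)]
print(len(b),b[:,:2].min(0),b[:,:2].max(0), cv2.minEnclosingCircle(b[:,:2].astype(np.float32)))
E
```

```text
t 10.17 spec [  -5.  -210.5] z 115.3 F [-1.5 -2.6] -0.1 yawerr -1.134 w 0.1
t 10.58 spec [  -5.  -200.3] z 115.2 F [-2.  -1.5] -0.2 yawerr -1.134 w 0.0
t 11.0 spec [  -4.9 -185.1] z 115.3 F [-1.9 -2.8] -0.1 yawerr -1.134 w 0.3
10 [ 46.62615857 -98.25614503] [ 61.02007746 -87.17783153] ((53.8231201171875, -92.71698760986328), 9.081864356994629)
```

```bash
python3 -m creep '[{"hand":0,"dp":[-3.8,1.77,0],"yaw":0},{"hand":0,"dp":[-3.8,1.77,0],"yaw":0},{"hand":0,"dp":[-3.8,1.77,0],"yaw":0},{"hand":0,"dp":[-3.8,1.77,0],"yaw":0},{"hand":0,"dp":[-3.8,1.77,0],"yaw":0}]' >/dev/null; python3 h.py
python3 -m creep '[{"hand":0,"dp":[-3.8,1.77,0],"yaw":0},{"hand":0,"dp":[-3.8,1.77,0],"yaw":0},{"hand":0,"dp":[-3.8,1.77,0],"yaw":0},{"hand":0,"dp":[-3.8,1.77,0],"yaw":0},{"hand":0,"dp":[-3.8,1.77,0],"yaw":0}]' >/dev/null; python3 h.py
python3 -m creep '[{"hand":0,"dp":[-3.8,1.77,0],"yaw":0},{"hand":0,"dp":[-3.8,1.77,0],"yaw":0},{"hand":0,"dp":[-3.8,1.77,0],"yaw":0},{"hand":0,"dp":[-3.8,1.77,0],"yaw":0},{"hand":0,"dp":[-3.8,1.77,0],"yaw":0}]' >/dev/null; python3 h.py
python3 -m creep '[{"hand":0,"dp":[-3.8,1.77,0],"yaw":0},{"hand":0,"dp":[-3.8,1.77,0],"yaw":0},{"hand":0,"dp":[-3.8,1.77,0],"yaw":0},{"hand":0,"dp":[-3.8,1.77,0],"yaw":0},{"hand":0,"dp":[-3.8,1.77,0],"yaw":0}]' >/dev/null; python3 h.py
python3 - <<'E'
from h import *
for c in ('top','side'):
    d=cam(c)
    for l in ('jar_center','nest'):
        q=cams.place_of(c,l)[:1]
        for q in q: print(c,l,round(q['conf'],2),sp(onz(d,q['centre'],130 if l!='nest' else 100)).round(1))
E
```

```text
t 11.47 spec [  -4.9 -164. ] z 115.3 F [-1.2 -1.9] 0.5 yawerr -1.134 w 0.3
t 11.88 spec [  -4.9 -143.1] z 115.3 F [-1.3 -1.7] -0.2 yawerr -1.134 w 0.1
t 12.3 spec [  -4.8 -122.2] z 115.3 F [-1.7 -2.7] -0.2 yawerr -1.134 w 0.1
t 12.72 spec [  -4.9 -101.2] z 115.3 F [-1.6 -2.9] 0.0 yawerr -1.134 w -0.4
top nest 0.76 [37.4 56.7]
side jar_center 0.61 [-314.3 -163.5]
side nest 0.71 [17.4 51.7]
```

```bash
python3 -m creep '[{"hand":0,"dp":[-3.8,1.77,0],"yaw":0},{"hand":0,"dp":[-3.8,1.77,0],"yaw":0},{"hand":0,"dp":[-3.8,1.77,0],"yaw":0},{"hand":0,"dp":[-3.8,1.77,0],"yaw":0},{"hand":0,"dp":[-3.8,1.77,0],"yaw":0}]' >/dev/null; python3 h.py
python3 -m creep '[{"hand":0,"dp":[-3.8,1.77,0],"yaw":0},{"hand":0,"dp":[-3.8,1.77,0],"yaw":0},{"hand":0,"dp":[-3.8,1.77,0],"yaw":0},{"hand":0,"dp":[-3.8,1.77,0],"yaw":0},{"hand":0,"dp":[-3.8,1.77,0],"yaw":0}]' >/dev/null; python3 h.py
python3 -m creep '[{"hand":0,"dp":[-3.8,1.77,0],"yaw":0},{"hand":0,"dp":[-3.8,1.77,0],"yaw":0},{"hand":0,"dp":[-3.8,1.77,0],"yaw":0},{"hand":0,"dp":[-2.72,1.27,0],"yaw":0},{"hand":0,"dp":[-1.81,0.85,0],"yaw":0}]' >/dev/null; python3 h.py
python3 - <<'E'
from h import *
d=cam('side'); e=cam('top')
cv2.imwrite('pics/v4.png',cv2.resize(np.vstack([e['img'][100:260,130:370],d['img'][100:260,130:370]]),None,fx=1.8,fy=1.8)[:,:,::-1])
P=cloud(d,np.ones((400,640),bool))
S=np.c_[(A@(P[:,:2]-O).T).T,P[:,2]]
b=S[(abs(S[:,0]-15)<90)&(abs(S[:,1]-30)<60)&(S[:,2]>157)&(S[:,2]<164)]
print(len(b), b[:,1].max(), b[:,0].max())
E
```

```text
t 13.43 spec [ -5.  -80.2] z 115.2 F [-1.3 -1.8] 0.3 yawerr -1.134 w -0.2
t 13.85 spec [ -4.8 -59.2] z 115.3 F [-1.6 -2.1] 0.4 yawerr -1.134 w 0.3
t 14.27 spec [ -4.8 -41.7] z 115.3 F [-1.4 -2. ] -0.8 yawerr -1.135 w 0.1
960 67.87406847790162 73.43954167960749
```

View pics/v4.png

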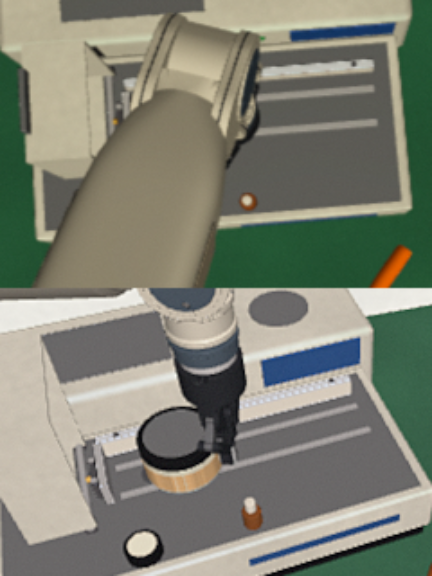

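```bash
python3 -m creep '[{"hand":0,"dp":[-2.72,1.27,0],"yaw":0},{"hand":0,"dp":[-2.72,1.27,0],"yaw":0},{"hand":0,"dp":[-2.72,1.27,0],"yaw":0},{"hand":0,"dp":[-2.72,1.27,0],"yaw":0},{"hand":0,"dp":[-2.72,1.27,0],"yaw":0}]' >/dev/null; python3 h.py
python3 -m creep '[{"hand":0,"dp":[-2.72,1.27,0],"yaw":0},{"hand":0,"dp":[-2.72,1.27,0],"yaw":0},{"hand":0,"dp":[-1.81,0.85,0],"yaw":0},{"hand":0,"dp":[-0.91,0.42,0],"yaw":0},{"hand":0,"dp":[-0.91,0.42,0],"yaw":0}]' >/dev/null; python3 h.py
python3 -m creep '[{"hand":0,"dp":[-0.91,0.42,0],"yaw":0},{"hand":0,"dp":[-0.91,0.42,0],"yaw":0},{"hand":0,"dp":[-0.91,0.42,0],"yaw":0}]' >/dev/null; python3 h.py
python3 -m creep '[{"hand":0,"dp":[-0.91,0.42,0],"yaw":0},{"hand":0,"dp":[-0.45,0.21,0],"yaw":0}]' >/dev/null; python3 h.py
```

```text
t 14.78 spec [ -4.8 -26.9] z 115.3 F [-1.3 -2. ] 1.6 yawerr -1.134 w 0.1
t 15.2 spec [ -4.8 -17. ] z 115.3 F [-2. -2.] 1.2 yawerr -1.134 w -0.0
t 15.45 spec [ -4.8 -14.1] z 115.3 F [-1.7 -2.9] 0.4 yawerr -1.134 w -0.1
t 15.62 spec [ -4.8 -12.5] z 115.2 F [-2.  -2.5] 0.6 yawerr -1.134 w 0.4
```

```bash
cat > ok.py <<'E'
import sys; from h import *
tell(); f=status.state()['contact_force']; sys.exit(int(np.hypot(f[0],f[1])>float(sys.argv[1])))
E
S='python3 ok.py 4.5'
python3 -m creep '[{"hand":0,"dp":[-0.45,0.21,0],"yaw":0},{"hand":0,"dp":[-0.45,0.21,0],"yaw":0}]' >/dev/null; $S &&
python3 -m creep '[{"hand":0,"dp":[-0.45,0.21,0],"yaw":0},{"hand":0,"dp":[-0.45,0.21,0],"yaw":0}]' >/dev/null && $S &&
python3 -m creep '[{"hand":0,"dp":[-0.45,0.21,0],"yaw":0},{"hand":0,"dp":[-0.45,0.21,0],"yaw":0}]' >/dev/null && $S &&
python3 -m creep '[{"hand":0,"dp":[-0.45,0.21,0],"yaw":0},{"hand":0,"dp":[-0.45,0.21,0],"yaw":0}]' >/dev/null && $S &&
python3 -m creep '[{"hand":0,"dp":[-0.45,0.21,0],"yaw":0},{"hand":0,"dp":[-0.45,0.21,0],"yaw":0}]' >/dev/null && $S &&
python3 -m creep '[{"hand":0,"dp":[-0.45,0.21,0],"yaw":0},{"hand":0,"dp":[-0.45,0.21,0],"yaw":0}]' >/dev/null && $S &&
python3 -m creep '[{"hand":0,"dp":[-0.45,0.21,0],"yaw":0},{"hand":0,"dp":[-0.45,0.21,0],"yaw":0}]' >/dev/null && $S &&
python3 -m creep '[{"hand":0,"dp":[-0.45,0.21,0],"yaw":0},{"hand":0,"dp":[-0.45,0.21,0],"yaw":0}]' >/dev/null && $S
```

```text
t 15.78 spec [ -4.8 -11.6] z 115.3 F [-1.8 -1. ] 0.6 yawerr -1.134 w 0.2
t 15.95 spec [ -4.8 -10.6] z 115.3 F [-0.3 -2.2] 0.4 yawerr -1.134 w 0.3
t 16.12 spec [-4.8 -9.6] z 115.3 F [-1.4 -3. ] 0.5 yawerr -1.134 w -0.2
t 16.28 spec [-4.8 -8.6] z 115.3 F [-0.6 -2.6] 1.3 yawerr -1.134 w 0.1
t 16.45 spec [-4.8 -7.6] z 115.3 F [-1.1 -2.6] 0.5 yawerr -1.134 w -0.3
t 16.62 spec [-4.8 -6.6] z 115.3 F [-1.6 -3.1] 0.3 yawerr -1.134 w -0.1
t 16.78 spec [-4.8 -5.6] z 115.3 F [-1.5 -2.4] 0.1 yawerr -1.134 w 0.2
t 16.95 spec [-4.8 -4.6] z 115.3 F [-1.8 -1.5] 0.9 yawerr -1.134 w -0.1
```

```bash
S='python3 ok.py 4.7'
python3 -m creep '[{"hand":0,"dp":[-0.45,0.21,0],"yaw":0},{"hand":0,"dp":[-0.45,0.21,0],"yaw":0}]' >/dev/null; $S &&
python3 -m creep '[{"hand":0,"dp":[-0.45,0.21,0],"yaw":0},{"hand":0,"dp":[-0.45,0.21,0],"yaw":0}]' >/dev/null && $S &&
python3 -m creep '[{"hand":0,"dp":[-0.45,0.21,0],"yaw":0},{"hand":0,"dp":[-0.45,0.21,0],"yaw":0}]' >/dev/null && $S &&
python3 -m creep '[{"hand":0,"dp":[-0.45,0.21,0],"yaw":0},{"hand":0,"dp":[-0.45,0.21,0],"yaw":0}]' >/dev/null && $S &&
python3 -m creep '[{"hand":0,"dp":[-0.45,0.21,0],"yaw":0},{"hand":0,"dp":[-0.45,0.21,0],"yaw":0}]' >/dev/null && $S &&
python3 -m creep '[{"hand":0,"dp":[-0.45,0.21,0],"yaw":0},{"hand":0,"dp":[-0.45,0.21,0],"yaw":0}]' >/dev/null && $S &&
python3 -m creep '[{"hand":0,"dp":[-0.45,0.21,0],"yaw":0},{"hand":0,"dp":[-0.45,0.21,0],"yaw":0}]' >/dev/null && $S &&
python3 -m creep '[{"hand":0,"dp":[-0.45,0.21,0],"yaw":0},{"hand":0,"dp":[-0.45,0.21,0],"yaw":0}]' >/dev/null && $S &&
python3 -m creep '[{"hand":0,"dp":[-0.45,0.21,0],"yaw":0},{"hand":0,"dp":[-0.45,0.21,0],"yaw":0}]' >/dev/null && $S &&
python3 -m creep '[{"hand":0,"dp":[-0.45,0.21,0],"yaw":0},{"hand":0,"dp":[-0.45,0.21,0],"yaw":0}]' >/dev/null && $S
```

```text
t 17.12 spec [-4.8 -3.6] z 115.3 F [-1.9 -2.2] 0.5 yawerr -1.134 w -0.0
t 17.28 spec [-4.8 -2.6] z 115.3 F [-1.2 -2.5] -0.1 yawerr -1.134 w -0.1
t 17.45 spec [-4.8 -1.6] z 115.3 F [-1.9 -1. ] 1.0 yawerr -1.134 w -0.2
t 17.62 spec [-4.8 -0.6] z 115.3 F [-1.4 -3.2] 0.4 yawerr -1.134 w 0.0
t 17.78 spec [-4.8  0.4] z 115.3 F [-0.9 -2.8] 0.3 yawerr -1.134 w -0.3
t 17.95 spec [-4.8  1.4] z 115.3 F [-1.4 -2.1] 0.1 yawerr -1.134 w -0.3
t 18.12 spec [-4.8  2.4] z 115.3 F [-0.6 -2.6] 0.9 yawerr -1.134 w -0.0
t 18.28 spec [-4.8  3.3] z 115.3 F [-1.9 -2.7] 0.7 yawerr -1.134 w -0.1
t 18.45 spec [-4.7  3.6] z 115.4 F [-1.8 -8.3] 1.1 yawerr -1.134 w -0.2
```

```bash
python3 -m creep '[{"hand":0,"dp":[0,0,0],"yaw":0},{"hand":0,"dp":[0,0,0],"yaw":0}]' >/dev/null; python3 h.py
python3 -m creep '[{"hand":0,"dp":[-0.2,0.09,0],"yaw":0},{"hand":0,"dp":[0,0,0],"yaw":0},{"hand":0,"dp":[0,0,0],"yaw":0}]' >/dev/null; python3 h.py
python3 -m creep '[{"hand":0,"dp":[0,0,0],"yaw":0},{"hand":0,"dp":[0,0,0],"yaw":0},{"hand":0,"dp":[0,0,0],"yaw":0},{"hand":0,"dp":[0,0,0],"yaw":0}]' >/dev/null; python3 h.py
```

```text
t 18.62 spec [-4.8  3.6] z 115.3 F [-2.2 -6.1] 0.9 yawerr -1.134 w 0.0
t 18.87 spec [-4.7  3.6] z 115.4 F [-2.9 -6. ] -0.5 yawerr -1.133 w -0.1
t 19.2 spec [-4.7  3.6] z 115.4 F [-1.7 -7.5] -0.2 yawerr -1.134 w 0.2
```

```bash
python3 -m creep '[{"hand":0,"dp":[-0.3,0.14,0],"yaw":0},{"hand":0,"dp":[0,0,0],"yaw":0},{"hand":0,"dp":[0,0,0],"yaw":0}]' >/dev/null; python3 h.py
python3 -m creep '[{"hand":0,"dp":[0,0,0],"yaw":0},{"hand":0,"dp":[0,0,0],"yaw":0},{"hand":0,"dp":[0,0,0],"yaw":0}]' >/dev/null; python3 h.py
python3 -m creep '[{"hand":0,"dp":[2,0,0],"yaw":0},{"hand":0,"dp":[10,0,0],"yaw":0},{"hand":0,"dp":[20,0,0],"yaw":0},{"hand":0,"dp":[0,0,-30],"yaw":0},{"hand":0,"dp":[0,0,-35],"yaw":0}]' >/dev/null; python3 h.py
python3 -c "
from h import *
s=status.state(); print(s['position'],s['joint_positions'].round(2))"
python3 - <<'E'
from h import *
for c in ('top','side'):
    d=cam(c);P=cloud(d,np.ones((400,640),bool))
    S=np.c_[(A@(P[:,:2]-O).T).T,P[:,2]]
    b=S[(abs(S[:,0]-25)<65)&(abs(S[:,1]-62)<60)&(S[:,2]>156)&(S[:,2]<166)]
    print(c,'lid',len(b), b[:,:2].min(0),b[:,:2].max(0))
    b=S[(abs(S[:,0]-25)<90)&(S[:,1]>100)&(S[:,2]>190)&(S[:,2]<340)]
    print('hood',len(b),b.min(0),b.max(0))
    q=cams.place_of(c,'hood_lip')[:1]
    for q in q:
        for y in (190,200,210,220):
            o,r=ray(d,q['centre']); so=sp(o); sr=A@r[:2]; k=(y-so[1])/sr[1]; print(q['conf'],y,so+k*sr,o[2]+k*r[2])
E
```

```text
t 19.45 spec [-4.8  3.7] z 115.4 F [-2.1 -8.9] 2.1 yawerr -1.133 w 0.2
t 19.7 spec [-4.8  3.7] z 115.4 F [-3.  -9.6] 0.9 yawerr -1.133 w 0.1
t 20.12 spec [-20.1 -24.6] z 179.0 F [ 0.9 -0.1] -0.1 yawerr -1.133 w -0.1
[533.86139248 -34.41695674 178.99515082] [-0.22  0.26 -0.12  1.2   0.   -1.43]Traceback (most recent call last):
  File "<stdin>", line 6, in <module>
    return umr_minimum(a, axis, None, out, keepdims, initial, where)
ValueError: zero-size array to reduction operation minimum which has no identity
```

```bash
python3 -m creep '[{"hand":0,"dp":[0,0,-34],"yaw":-0.109},{"hand":0,"dp":[0,0,-34],"yaw":-0.109},{"hand":0,"dp":[0,0,-34],"yaw":-0.109},{"hand":0,"dp":[0,0,-34],"yaw":-0.109},{"hand":0,"dp":[0,0,-34],"yaw":0}]' >/dev/null; python3 h.py
python3 -m creep '[{"hand":0,"dp":[0,0,-12],"yaw":0},{"hand":0,"dp":[0,0,0],"yaw":0}]' >/dev/null; python3 h.py
python3 - <<'E'
from h import *
for c in ('top','side'):
    d=cam(c);P=cloud(d,np.ones((400,640),bool))
    S=np.c_[(A@(P[:,:2]-O).T).T,P[:,2]]
    b=S[(abs(S[:,0]-25)<65)&(abs(S[:,1]-62)<60)&(S[:,2]>156)&(S[:,2]<166)]
    if len(b): print(c,'lid',len(b), b[:,:2].min(0),b[:,:2].max(0))
    b=S[(abs(S[:,0]-25)<90)&(S[:,1]>140)&(S[:,2]>190)&(S[:,2]<340)]
    if len(b): print('hood',len(b),np.percentile(b,[0,1,99,100],axis=0).round(1))
    q=cams.place_of(c,'hood_lip')[:1]
    for q in q:
        for y in (190,210):
            o,r=ray(d,q['centre']); so=sp(o); sr=A@r[:2]; k=(y-so[1])/sr[1]; print(q['conf'],q['centre'],y,so+k*sr,o[2]+k*r[2])
    cv2.imwrite(f'pics/v5{c}.png',d['img'][60:260,60:400,::-1])
cv2.imwrite('pics/v5.png',cv2.resize(np.vstack([cv2.imread('pics/v5top.png'),cv2.imread('pics/v5side.png')]),None,fx=1.45,fy=1.45))
E
```

```text
t 20.58 spec [-18.7 -24.1] z 352.1 F [0.6 0.5] -0.3 yawerr 4.706 w -0.3
t 20.75 spec [-17.6 -24.5] z 365.6 F [ 0.5 -0.5] -1.1 yawerr 4.713 w 0.0
top lid 33 [-19.16030557  25.48806987] [ 3.36821562 39.10272448]
hood 487 [[-16.4 183.3 287.3]
 [-12.  184.2 287.7]
 [100.3 205.9 315.7]
 [102.  207.1 317.3]]
0.9 [144.2, 153.5] 190 [ 24.40433842 190.        ] 334.5121469822361
0.9 [144.2, 153.5] 210 [ 39.13606589 210.        ] 270.62015861056307
side lid 1153 [-26.76524886  13.47896148] [ 73.29956368 111.63572653]
hood 3200 [[-51.3 140.  190.1]
 [-49.8 140.5 192.2]
 [ 96.7 210.5 312. ]
 [ 99.8 212.6 313.4]]
0.63 [252.0, 228.3] 190 [-6493.4181786   190.       ] 8262.204226282262
0.63 [252.0, 228.3] 210 [-7146.61041386   210.        ] 9093.663721569714
```

View pics/v5.png

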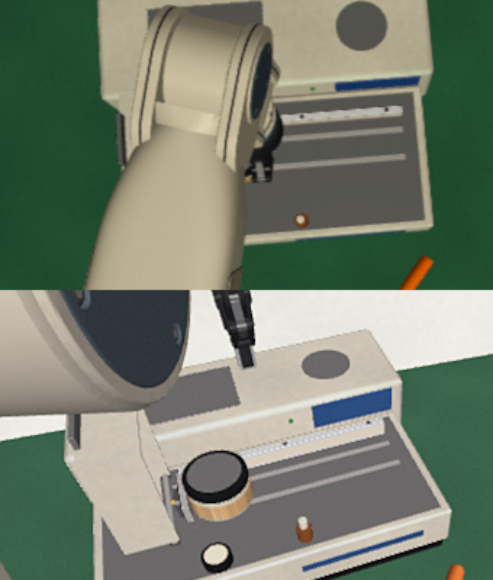

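The jar sits in the corner against the fence and stop, with its lid at about spec (24, 62). The hood is still open, with its top at z 315 and y up to 210. Next I go over the top to the hood's +y side.

```bash
python3 -m creep '[{"hand":0,"dp":[-32,-4,0],"yaw":0},{"hand":0,"dp":[-32,-4,0],"yaw":0},{"hand":0,"dp":[-32,-4,0],"yaw":0},{"hand":0,"dp":[-32,-4,0],"yaw":0},{"hand":0,"dp":[-32,-4,0],"yaw":0}]' >/dev/null; python3 ok.py 9 &&
python3 -m creep '[{"hand":0,"dp":[-32,-4,0],"yaw":0},{"hand":0,"dp":[-32,-4,0],"yaw":0},{"hand":0,"dp":[-32,-4,0],"yaw":0},{"hand":0,"dp":[-32,-6,0],"yaw":0},{"hand":0,"dp":[0,0,0],"yaw":0}]' >/dev/null; python3 h.py
python3 -m creep '[{"hand":0,"dp":[0,0,20],"yaw":0},{"hand":0,"dp":[0,0,20],"yaw":0},{"hand":0,"dp":[0,0,20],"yaw":0},{"hand":0,"dp":[0,0,10],"yaw":0},{"hand":0,"dp":[0,0,0],"yaw":0}]' >/dev/null; python3 h.py
```

```text
t 21.37 spec [  1.4 137.2] z 360.9 F [ 1.5 -0.3] 0.2 yawerr 4.713 w 0.1
t 21.78 spec [ 19.8 268.5] z 359.7 F [ 0.6 -0.9] -0.2 yawerr 4.709 w -0.1
t 22.2 spec [ 18.6 263.4] z 288.5 F [-0.9 -0.5] 0.2 yawerr 4.713 w -0.0
```

```bash
python3 -m creep '[{"hand":0,"dp":[15,0,0],"yaw":0},{"hand":0,"dp":[12,0,0],"yaw":0},{"hand":0,"dp":[7,0,0],"yaw":0},{"hand":0,"dp":[5,0,0],"yaw":0},{"hand":0,"dp":[2,0,0],"yaw":0}]' >/dev/null; python3 h.py
python3 -m creep '[{"hand":0,"dp":[4,0,0],"yaw":0},{"hand":0,"dp":[4,0,-1],"yaw":0},{"hand":0,"dp":[5,0,-1.5],"yaw":0},{"hand":0,"dp":[5,0,-1.5],"yaw":0}]' >/dev/null; python3 h.py
python3 -c "
from h import *
d=cam('side');P=cloud(d,np.ones((400,640),bool))
S=np.c_[(A@(P[:,:2]-O).T).T,P[:,2]]
b=S[(abs(S[:,0]+20)<90)&(S[:,1]>100)&(S[:,1]<230)&(S[:,2]>190)&(S[:,2]<340)]
print(np.percentile(b,[0,1,99,100],axis=0).round(1)) if len(b) else 0"
```

```text
t 22.62 spec [ 20.1 221.6] z 292.9 F [-0.4  0.2] 0.6 yawerr 4.714 w -0.2
t 22.95 spec [ 19.9 204.9] z 296.7 F [0.9 3.7] 2.2 yawerr 4.712 w -0.1
[[-51.1 119.6 190. ]
 [-49.8 121.1 192.8]
 [ 66.6 211.8 327.2]
 [ 69.9 219.3 339.8]]
```

```bash
S='python3 ok.py 20'
python3 -m creep '[{"hand":0,"dp":[9.3,0,-1.5],"yaw":0},{"hand":0,"dp":[9.3,0,-1.5],"yaw":0},{"hand":0,"dp":[9.4,0,-0.6],"yaw":0},{"hand":0,"dp":[9.4,0,-0.6],"yaw":0}]' >/dev/null; $S &&
python3 -m creep '[{"hand":0,"dp":[9.4,0,0.4],"yaw":0},{"hand":0,"dp":[9.4,0,0.4],"yaw":0},{"hand":0,"dp":[9.3,0,1.4],"yaw":0},{"hand":0,"dp":[9.3,0,1.4],"yaw":0}]' >/dev/null && $S &&
python3 -m creep '[{"hand":0,"dp":[9.2,0,2.2],"yaw":0},{"hand":0,"dp":[9.2,0,2.2],"yaw":0},{"hand":0,"dp":[8.8,0,3.2],"yaw":0},{"hand":0,"dp":[8.8,0,3.2],"yaw":0}]' >/dev/null && $S &&
python3 -m creep '[{"hand":0,"dp":[8.5,0,4],"yaw":0},{"hand":0,"dp":[8.5,0,4],"yaw":0},{"hand":0,"dp":[8.1,0,4.8],"yaw":0},{"hand":0,"dp":[8.1,0,4.8],"yaw":0}]' >/dev/null && $S
```

```text
t 23.33 spec [ 19.8 166.5] z 300.8 F [1.  1.6] 3.2 yawerr 4.713 w -0.1
t 23.67 spec [ 19.7 128.8] z 296.7 F [0.3 1.4] 3.9 yawerr 4.713 w 0.2
t 24.0 spec [19.7 93. ] z 285.7 F [0.1 1.1] 3.2 yawerr 4.713 w 0.2
t 24.33 spec [19.7 59.9] z 267.9 F [0.  0.3] 3.3 yawerr 4.713 w -0.1
```

```bash
S='python3 ok.py 20'
python3 -m creep '[{"hand":0,"dp":[7.5,0,5.7],"yaw":0},{"hand":0,"dp":[7.5,0,5.7],"yaw":0},{"hand":0,"dp":[7,0,6.3],"yaw":0},{"hand":0,"dp":[7,0,6.3],"yaw":0}]' >/dev/null; $S &&
python3 -m creep '[{"hand":0,"dp":[6.3,0,7],"yaw":0},{"hand":0,"dp":[6.3,0,7],"yaw":0},{"hand":0,"dp":[5.5,0,7.6],"yaw":0},{"hand":0,"dp":[5.5,0,7.6],"yaw":0}]' >/dev/null && $S &&
python3 -m creep '[{"hand":0,"dp":[4.8,0,8.1],"yaw":0},{"hand":0,"dp":[4.8,0,8.1],"yaw":0},{"hand":0,"dp":[2,0,4],"yaw":0}]' >/dev/null && $S
```

```text
t 24.67 spec [19.7 31.1] z 243.7 F [ 0.6 -0.2] 1.7 yawerr 4.713 w 0.2
t 25.0 spec [19.6  7.7] z 214.4 F [ 0.7 -0.9] 2.1 yawerr 4.713 w -0.0
t 25.25 spec [19.3 -3.9] z 193.5 F [ 0.1 -0.2] 1.3 yawerr 4.713 w 0.2
```

```bash
python3 -m creep '[{"hand":0,"dp":[1,0,2.5],"yaw":0},{"hand":0,"dp":[1,0,2.5],"yaw":0},{"hand":0,"dp":[0.5,0,2],"yaw":0},{"hand":0,"dp":[0,0,1.5],"yaw":0}]' >/dev/null; python3 h.py
python3 -m creep '[{"hand":0,"dp":[0,0,1],"yaw":0},{"hand":0,"dp":[0,0,1],"yaw":0},{"hand":0,"dp":[0,0,1],"yaw":0}]' >/dev/null; python3 h.py
python3 -m creep '[{"hand":0,"dp":[0,0,1],"yaw":0},{"hand":0,"dp":[0,0,0],"yaw":0}]' >/dev/null; python3 h.py
```

```text
t 25.58 spec [19.8 -5.8] z 186.6 F [-0.1 -0.8] 0.6 yawerr 4.713 w 0.1
t 25.83 spec [19.8 -5.8] z 183.7 F [-0.1 -0.4] 0.5 yawerr 4.713 w -0.5
t 26.0 spec [19.7 -5.8] z 182.4 F [0.3 0.1] 0.1 yawerr 4.713 w -0.1
```

```bash
python3 -m creep '[{"hand":0,"dp":[0,0,1],"yaw":0},{"hand":0,"dp":[0,0,1],"yaw":0},{"hand":0,"dp":[0,0,0],"yaw":0}]' >/dev/null; python3 h.py
python3 -m creep '[{"hand":0,"dp":[0,0,0.7],"yaw":0},{"hand":0,"dp":[0,0,0],"yaw":0}]' >/dev/null; python3 h.py
python3 -m creep '[{"hand":0,"dp":[0,0,0.7],"yaw":0},{"hand":0,"dp":[0,0,0],"yaw":0}]' >/dev/null; python3 h.py
```

```text
t 26.25 spec [19.6 -5.8] z 180.4 F [ 0.3 -0.3] -0.6 yawerr 4.713 w -0.1
t 26.42 spec [19.7 -5.9] z 180.1 F [-1.1  0.7] 2.5 yawerr 4.713 w 0.0
t 26.58 spec [19.7 -5.9] z 180.0 F [-2.4 -0.4] 8.9 yawerr 4.713 w -0.1
```

```bash
python3 -m creep '[{"hand":0,"dp":[0,0,0.5],"yaw":0},{"hand":0,"dp":[0,0,0],"yaw":0},{"hand":0,"dp":[0,0,0],"yaw":0}]' >/dev/null; python3 h.py
python3 -m creep '[{"hand":0,"dp":[0,0,-10],"yaw":0},{"hand":0,"dp":[0,0,-30],"yaw":0},{"hand":0,"dp":[0,0,-35],"yaw":0},{"hand":0,"dp":[0,0,-35],"yaw":0},{"hand":0,"dp":[0,0,-35],"yaw":0}]' >/dev/null
python3 -m creep '[{"hand":0,"dp":[35,0,0],"yaw":0},{"hand":0,"dp":[35,0,0],"yaw":0},{"hand":0,"dp":[35,0,0],"yaw":0},{"hand":0,"dp":[35,0,0],"yaw":0},{"hand":0,"dp":[35,0,0],"yaw":0}]' >/dev/null; python3 h.py
python3 - <<'E'
from h import *
for c in ('top','side'):
    d=cam(c);P=cloud(d,np.ones((400,640),bool))
    S=np.c_[(A@(P[:,:2]-O).T).T,P[:,2]]
    b=S[(abs(S[:,0]-27)<60)&(S[:,1]>-20)&(S[:,1]<130)&(S[:,2]>165)&(S[:,2]<200)]
    if len(b): k=np.polyfit(b[:,1],b[:,2],1); print(c,'hood top',len(b),k,np.median(b[:,2]))
    for n,x,y,r,z0,z1 in (('puck',-101,84,40,110,126),('vial',-109,-45,25,125,160)):
        b=S[(np.hypot(S[:,0]-x,S[:,1]-y)<r)&(S[:,2]>z0)&(S[:,2]<z1)]
        if len(b): print(n,len(b),(A.T@b[:,:2].mean(0)+O).round(1))
    cv2.imwrite(f'pics/v6{c}.png',d['img'][60:260,60:400,::-1])
cv2.imwrite('pics/v6.png',cv2.resize(np.vstack([cv2.imread('pics/v6top.png'),cv2.imread('pics/v6side.png')]),None,fx=1.45,fy=1.45))
E
```

```text
t 26.83 spec [19.8 -5.9] z 180.0 F [-3.7  0.8] 11.8 yawerr 4.713 w -0.2
t 27.67 spec [  19.3 -182.3] z 324.1 F [-0.1 -0.4] 0.3 yawerr 4.713 w 0.2
top hood top 2160 [9.46497005e-04 1.80320796e+02] 180.40800039486984
side hood top 2644 [4.75149929e-03 1.79332605e+02] 179.60504795313545
puck 320 [443.4  71.8]
vial 90 [450.1 -58.3]
```

View pics/v6.png

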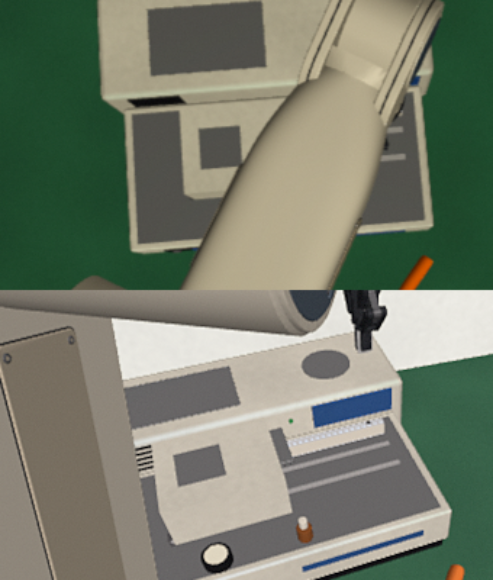

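The hood is closed: its top is flat at z 180, with a slope under 0.005. The puck and vial haven't moved, and the hand is clear.

```bash
python3 -c "
from station import bot
print(bot.hand_in())"
```

```text
the job is handed in; nothing more can be done
None
```

The jar is loaded and seated, the hood is closed, and the job was handed in after about 28 s of the 70 s allowed; no verdict came back.

- **To the fence:** I pushed the jar straight to the fence about 217 mm short of the window, with about 5.5 N. The top camera then put its axis at x ≈ 25 mm, touching the fence.
- **Along the fence to the stop:** I slid it along with closed fingers at about 2–4 N. I felt the stop block and pressed there with about 6 to 10 N at the tool for about 1 s. Allowing roughly 2.5 N for friction, that is about 4 to 7 N on the stop. All readings at the end of each move were well under 20 N.
- **Hood:** I pushed it down from behind until it resisted firmly at about 12 N, then let go. Both cameras show its top flat at z ≈ 180 mm, with a slope under 0.005.

**Checks that fell short or disagreed:**
- With the hood closed, the jar can no longer be seen. The last view of it, after seating, put it at about x 23, y 62 mm from the side camera. That is about 2 mm less in x than the earlier top-camera value, which is within calibration error.
- The puck and vial look unmoved. The screwdriver and spare jar were not measured again, but the hand never came near them.
- The networks sometimes mislabelled things (hood lip, stop, jar), so I relied on depth and felt contact for those.

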